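Load the sample cartridges into the gravity tube magazine

ROBOT

A 7-joint arm with a two-finger parallel gripper is mounted at the origin on a cart in front of the work surface, level with it; the furniture and walls round the work are solid. World frame = base frame: x ahead of the robot, y to its left, z up, the work surface at z = 0. Lengths are in m, angles in rad, forces in N, time in s.
With the tool pointing down it reaches from about 0.4 to 0.85 m from the base axis. Payload 10.4 kg.
Tool frame: the origin (TCP) lies on the centre line of the jaws, within the pads' length; the fingertips stand 17 mm ahead of it and the grasp point (between the pads) lies 2 mm behind it; z points along the fingers, y is the line along which they close (so a half turn about z gives the same grasp; the last joint's range is limited). The gripper opens to 85 mm and grips with 20 to 120 N. Pads are 22 mm wide; open, the fingers measure 114 mm over their backs; the gripper's body (76 mm by 85 mm) begins 54 mm behind the grasp point. The pads swing forward as they close: fully open they stand 13 mm farther back than shut.
Start: joints at [1.22, 0.332, -0.065, 1.46, 0.022, 1.35, -0.088], TCP at [0.201, -0.592, 0.248] pointing down, gripper open.
Joint ranges: [-2.6, 2.6], [-0.5, 2.12], [-1.47, 1.34], [0.16, 2.42], [-1.27, 4.41], [0.06, 2.06], [-2.6, 2.6]. Speed limits (rad/s): [2.22, 2.22, 2.79, 2.79, 3.14, 3.14, 3.14].

INTERFACE

Orientations are given as a unit quaternion [x, y, z, w].
In Python, from workcell import sensors, imaging, order, spotter gives the robot as it stands. The module is installed in compiled form; this text tells all that it offers.
- The arm moves only by the shell command python3 -m inch 'ROWS' [FORCE]. ROWS is JSON, a list that holds one entry, the list of rows, each a list of 7 numbers: the shift along the tool's x, y, z in m, then the turn, a rotation vector about the tool's x, y, z in rad, then the closure, from -1 (fully open) to 1 (shut). In form: [[[x, y, z, ax, ay, az, hand], ...]]. A call has 1 to 10 rows; each row is the pose to reach, as a shift and turn from the pose commanded when the call began, along the tool's axes at that moment; what a row does not reach only later rows make up. A row lasts 1/10 s, in which the tool goes at most 50 mm and 8.59 degrees, less where a joint would pass 70% of its speed; a pose out of reach is approached as far as the arm can. A call with a gripper value outside its range is refused whole. The fingers move at their own pace and stop on an object; FORCE is the grip in N (left out, the last holds). Time passes only in rows, so rows that repeat a pose let the fingers close. It gives the time, the measured TCP pose, the force, the opening and the grip force at its end, in the units of the state.
- sensors.get_obs(): the state, without advancing time (a new reading comes with each control period).
- imaging.camera(name): name is "scene" or "top" or "wrist"; returns the picture (480x640x3 uint8, blue, green, red); there is no depth.
- imaging.calibration(name): a dict with "mtx" (3x3 intrinsics, pixels), "R" (3x3) and "t" (3): a world point X has camera coordinates R X + t; the wrist camera has in their place "tool_from_camera" (4x4, takes a point from camera to tool coordinates, whose origin is the TCP and whose axes are the flange's). Camera axes: x right, y down, z forward; pixel columns grow to the right and rows downward; lengths in m; the calibration is good to about 2 mm. A picture is of the moment at which its call begins: read the wrist's pose just before it. calibration takes no time and is no camera call.
- order.hand_in(): hands the job in; it is judged then, once.
Trained networks look in the newest picture that a camera, given by its name, has taken for a name from the list of things; names that differ only in an ending like _2 or _b are one class to them, and where a whole thing is asked for, a point or a joint stands for the part that bears it (a point fixed in the world has none). Each returns a list of dicts, best first, with "conf" (0 to 1); they miss things now and then, are a little off and sometimes report something else, mostly with a low value. They report only what shows in the picture. A call takes as long as a camera call.
- spotter.look_for(label, camera): "pixel" ([column, row] in pixels, amid what is visible of it).
The state is a dict: "clock": time; "joint_pos": joint angles; "joint_velocities": joint speeds; "tau": joint torques, N m; "position": TCP position; "ee_rot": TCP orientation; "ft_force": force on the tool from outside, world axes, zero at the start; "torque": the same for the moment, N m; "grip_width": opening from 0.0 (shut) to 1.0 (fully open); "grasp_force": force on a finger pad.
Only numpy, scipy, OpenCV 4.12 (cv2) and the standard library are available. Lean on these libraries where they do the work, as an engineer would, in place of code of your own. Each camera call takes 0.05 s, during which the arm holds its last target. There are 200 camera calls.

TASK

Load the three sample cartridges end to end into the upright clear tube magazine, the longest at the bottom, then the middle one, the shortest on top, each resting square on the one below it. The longest is lying on its side: first stand it upright on the bench and let go of it, then pick it up again to load it. Leave the brown bottle, the white bottle and the petri dish standing where they are.

Things in the scene. Friction and masses are not known exactly. Their poses are not given: they have to be found in the camera images.
- cart_long: The longest sample cartridge: straight eight-sided prism, 28 mm across flats, 30 across corners, 56 mm long; aluminium barrel, grey end rims, both ends alike and flat; about 70 g. Origin at its centre. Own x axis: along the cartridge. It starts lying on a flat (origin 14 mm up), axis turned 0.35 to 1.55 rad from world x towards y; a bottle stands 0.11 m off one side, a dish off the other.
- cart_mid: The middle sample cartridge: straight eight-sided prism, 28 mm across flats, 30 across corners, 46 mm long; aluminium barrel, grey end rims, both ends alike and flat; about 60 g. Origin at its centre. Own z axis: along the cartridge; it starts standing upright on the bench (origin 23 mm above it).
- cart_short: The shortest sample cartridge: straight eight-sided prism, 28 mm across flats, 30 across corners, 36 mm long; aluminium barrel, grey end rims, both ends alike and flat; about 50 g. Origin at its centre. Own z axis: along the cartridge; it starts standing upright on the bench (origin 18 mm above it).
- magazine: Tube magazine, fixed to the bench: grey foot plate 94 x 74 x 12 mm (centre 4 mm along +x from the origin), upright clear tube of 35 mm inner and 43 mm outer diameter, white funnel as its open mouth. A 10 mm steel post 36 mm from the tube axis along +x ends 110 mm above the bench, below the mouth. Origin: on the tube axis at the underside of the plate; z up.
- magazine_floor (a point): Point on the tube axis on the closed floor inside the tube, 12 mm above the bench; z up along the tube. The lowest cartridge rests here. The full stack is 138 mm high.
- magazine_mouth (a point): Centre of the mouth: the top of the white funnel, 132 mm above the bench and 120 mm above the tube floor. The funnel is 14 mm deep, 52 mm wide inside at the top, and narrows to the tube's 35 mm. The loaded shortest cartridge stands 18 mm proud of the mouth.
- reagent_small: Bystander: brown glass reagent bottle, 42 mm diameter, 76 mm high, standing, loose. Origin at the centre of its underside.
- petri: Bystander: round petri dish, 91 mm diameter, 14 mm high, loose. Origin at the centre of its underside.
- white_bottle: Bystander: small white plastic bottle, 29 mm diameter, 61 mm high, standing between the two upright cartridges, loose. Origin at the centre of its underside.
- tape_dispenser: Bystander, fixed: desk tape dispenser with its reel, 93 mm high; it lies within 85 mm of its origin (centre of its underside).
- foam_box: Bystander, fixed: open white foam box, 206 mm high; from above 227 mm along world x and 253 mm along world y, centred on its origin (underside).

How it is judged:
By the outcome, as a careful person would: the job done as asked, in the order asked, and still so for the second after the job is handed in, with the robot touching nothing.
It also fails if it takes over 72 s, if anything falls off the work surface, if the arm or the gripper's body presses on something with over 40 N, if the wrist force passes 120 N, or if a joint passes its speed limit or range.

## Working session

There is one attempt and no reset: what is moved stays moved. The work goes in short steps, Python scripts to look and compute and a shell command to move; the robot and the scene stay as the last step left them, time stands still between calls to the robot, and variables do not carry over. Pictures are saved under pics/ and viewed, at most 14 in all, crops included, and the job is handed in when it is done.

```bash
mkdir -p pics; cat > h.py <<'E'
import numpy as np, cv2
from scipy.spatial.transform import Rotation as R
from workcell import sensors, imaging, order, spotter
np.set_printoptions(precision=4, suppress=True)
def ray(cam, px, obs=None):
    c=imaging.calibration(cam); K=np.array(c["mtx"])
    d=np.linalg.inv(K)@[px[0],px[1],1]
    if cam=="wrist":
        o=obs or sensors.get_obs(); T=np.array(c["tool_from_camera"]); Q=R.from_quat(o["ee_rot"]).as_matrix()
        return Q@T[:3,3]+o["position"], Q@T[:3,:3]@d
    Rm=np.array(c["R"]); t=np.array(c["t"]); return -Rm.T@t, Rm.T@d
def at(cam,px,z,obs=None):
    o,d=ray(cam,px,obs); return o+d*(z-o[2])/d[2]
def proj(cam,X,obs=None):
    c=imaging.calibration(cam); K=np.array(c["mtx"])
    if cam=="wrist":
        o=obs or sensors.get_obs(); T=np.array(c["tool_from_camera"]); Q=R.from_quat(o["ee_rot"]).as_matrix()
        x=T[:3,:3].T@(Q.T@(np.array(X)-o["position"])-T[:3,3])
    else: x=np.array(c["R"])@X+np.array(c["t"])
    p=K@x; return p[:2]/p[2]
def meet(c1,p1,c2,p2):
    a,u=ray(c1,p1);b,v=ray(c2,p2);u=u/np.linalg.norm(u);v=v/np.linalg.norm(v)
    s=np.linalg.lstsq(np.c_[u,-v],b-a,rcond=None)[0]
    return (a+u*s[0]+b+v*s[1])/2, np.linalg.norm(a+u*s[0]-b-v*s[1])
def rel(p,rot):
    "target world pose -> tool-frame shift and rotvec"
    o=sensors.get_obs(); q=R.from_quat(o["ee_rot"])
    return q.inv().apply(np.array(p)-o["position"]), (q.inv()*R.from_matrix(rot)).as_rotvec()
E
python3 - <<'E'
from h import *
o=sensors.get_obs(); print(o["position"],R.from_quat(o["ee_rot"]).as_matrix(),o["grip_width"],o["clock"])
for c in ("scene","top"):
    cv2.imwrite(f"pics/{c}1.png",imaging.camera(c))
    for n in ["cart_long","cart_mid","cart_short","magazine","magazine_mouth","reagent_small","petri","white_bottle","tape_dispenser","foam_box"]:
        print(c,n,[(np.round(d["pixel"]).astype(int).tolist(),round(d["conf"],2)) for d in spotter.look_for(n,c)[:3]])
print(ray("scene",(320,240)),ray("top",(320,240)),sensors.get_obs()["clock"])
E
```

```text
[ 0.2011 -0.5914  0.2475] [[ 0.9467  0.322  -0.0005]
 [ 0.322  -0.9467  0.0013]
 [-0.0001 -0.0014 -1.    ]] 1.0015981933482059 0.0
scene cart_long [([380, 318], 0.75), ([338, 234], 0.62)]
scene cart_mid [([290, 257], 0.48)]
scene cart_short [([378, 317], 0.32), ([293, 257], 0.27)]
scene magazine [([338, 236], 0.86)]
scene magazine_mouth [([340, 240], 0.91)]
scene reagent_small [([387, 335], 0.58)]
scene petri []
scene white_bottle [([273, 249], 0.58)]
scene tape_dispenser []
scene foam_box []
top cart_long [([413, 255], 0.6)]
top cart_mid [([304, 265], 0.4)]
top cart_short [([261, 249], 0.47)]
top magazine [([311, 218], 0.94)]
top magazine_mouth [([313, 215], 0.82)]
top reagent_small [([443, 272], 0.61), ([282, 263], 0.32)]
top petri [([395, 227], 0.64)]
top white_bottle []
top tape_dispenser []
top foam_box [([443, 270], 0.5)]
(array([-0.2854, -1.0253,  0.75  ]), array([ 0.5573,  0.6931, -0.4573])) (array([ 0.3297, -0.0281,  1.6291]), array([ 0.1254,  0.0093, -0.9922])) 1.1
```

View pics/scene1.png

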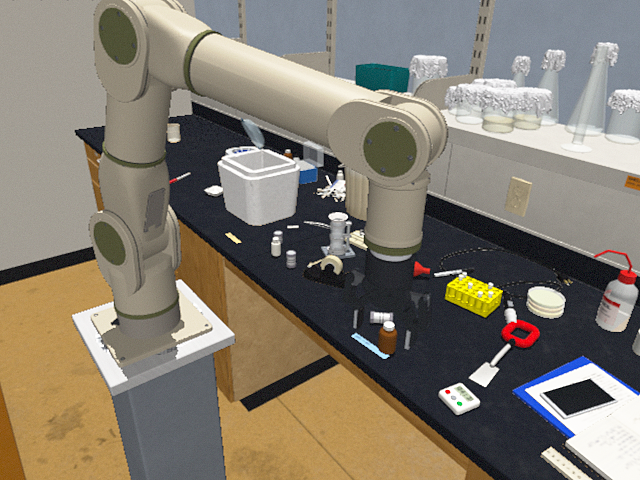

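View pics/top1.png

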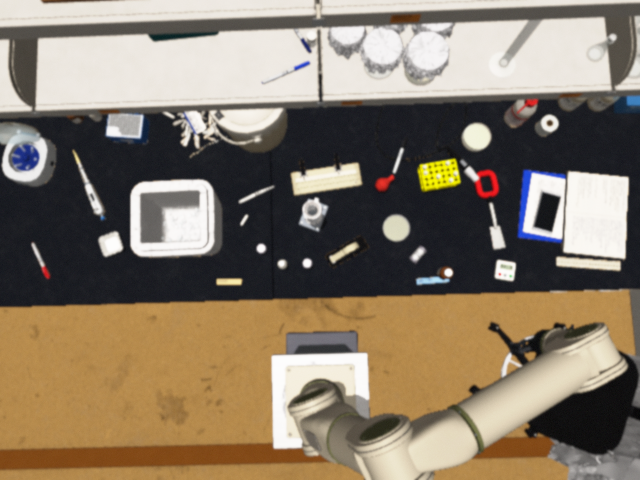

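The scene picture shows the long cartridge at (380,317), the brown bottle at (388,337), and the magazine at (338,236). The top picture shows the long cartridge at (417,254), dish at (396,228) and brown bottle at (445,272). Magazine is at (312,213), tape at (347,250), and three small uprights at (261,249), (282,264) and (307,263).

```bash
python3 - <<'E'
from h import *
for n,p,z in [("long",(417,254),.014),("petri",(396,228),.014),("brown",(445,272),.076),("mouth",(313,206),.132),("a",(261,248),.04),("b",(282,264),.06),("c",(307,263),.045),("tape",(347,250),.04),("foam",(172,216),.2)]:
    print(n,at("top",p,z))
print(imaging.calibration("top")["mtx"],imaging.calibration("wrist"))
a=np.array([.45,-.2,.25]);q=np.eye(3)
im=cv2.imread("pics/top1.png")[180:300,230:470]
cv2.imwrite("pics/topc.png",cv2.resize(im,None,fx=3.3,fy=3.3,interpolation=cv2.INTER_CUBIC))
print(rel([.38,-.27,.3],np.array([[1,0,0],[0,-1,0],[0,0,-1.]])))
E
```

```text
long [ 0.476 -0.338  0.014]
petri [ 0.5666 -0.2717  0.014 ]
brown [ 0.4094 -0.4128  0.076 ]
mouth [0.628  0.0048 0.132 ]
a [0.5097 0.1844 0.04  ]
b [0.4525 0.1136 0.06  ]
c [0.4545 0.032  0.045 ]
tape [ 0.4941 -0.102   0.04  ]
foam [0.5978 0.4322 0.2   ]
[[480.0638   0.     316.5708]
 [  0.     480.0638 247.8339]
 [  0.       0.       1.    ]] {'mtx': array([[413.502 ,   0.    , 320.9658],
       [  0.    , 413.502 , 245.9861],
       [  0.    ,   0.    ,   1.    ]]), 'tool_from_camera': array([[-0.0005, -0.9654, -0.2609,  0.0666],
       [ 1.    , -0.0006,  0.0002, -0.0008],
       [-0.0004, -0.2609,  0.9654, -0.1256],
       [ 0.    ,  0.    ,  0.    ,  1.    ]])}
(array([ 0.2728, -0.247 , -0.0517]), array([ 0.0001, -0.0001,  0.3279]))
```

View pics/topc.png

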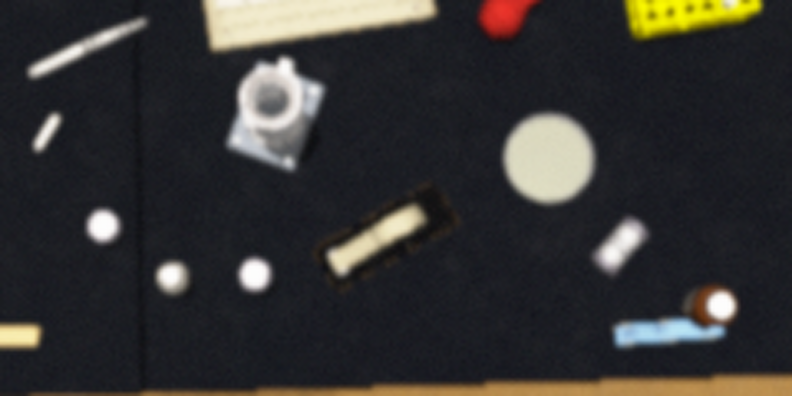

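```bash
python3 -m inch '[[[0.34,-0.15,0.03,0,0,1.13,-1],[0.34,-0.15,0.03,0,0,1.13,-1],[0.34,-0.15,0.03,0,0,1.13,-1],[0.34,-0.15,0.03,0,0,1.13,-1],[0.34,-0.15,0.03,0,0,1.13,-1],[0.34,-0.15,0.03,0,0,1.13,-1],[0.34,-0.15,0.03,0,0,1.13,-1],[0.34,-0.15,0.03,0,0,1.13,-1],[0.34,-0.15,0.03,0,0,1.13,-1],[0.34,-0.15,0.03,0,0,1.13,-1]]]' 40
python3 -m inch '[[[0,0,0,0,0,0,0],[0,0,0,0,0,0,0],[0,0,0,0,0,0,0]]]'
python3 - <<'E'
from h import *
o=sensors.get_obs(); im=imaging.camera("wrist"); cv2.imwrite("pics/w1.png",im)
print({k:np.array(o[k]) for k in ("clock","position","ee_rot","joint_pos","ft_force","grip_width")})
for n in ["cart_long","reagent_small","petri"]:
    print(n,[(d["pixel"],round(d["conf"],2),at("wrist",d["pixel"],.014,o)) for d in spotter.look_for(n,"wrist")[:2]])
E
```

```text
clock: 2.1
position: [0.4757, -0.3391, 0.2182]
ee_rot: [0.921, -0.389, -0.0, -0.0]
ft_force: [-0.7, -0.6, -0.4]
grip_width: 1.0
grasp_force: 0.0
clock: 2.4
position: [0.474, -0.3415, 0.2185]
ee_rot: [0.92, -0.391, 0.0, 0.0]
ft_force: [0.6, -1.0, -0.4]
grip_width: 0.515
grasp_force: 0.0
{'clock': array(2.4), 'position': array([ 0.474 , -0.3415,  0.2185]), 'ee_rot': array([ 0.9203, -0.3912,  0.0001,  0.0002]), 'joint_pos': array([ 0.6801,  0.2664, -0.16  ,  1.6092,  0.0443,  1.2693, -1.8621]), 'ft_force': array([ 0.6124, -0.9991, -0.3647]), 'grip_width': array(0.5153)}
cart_long [([322.7, 220.0], 0.96, array([ 0.4724, -0.3406,  0.014 ]))]
reagent_small [([463.3, 209.1], 0.85, array([ 0.3968, -0.4258,  0.014 ])), ([3.9, 395.7], 0.38, array([ 0.569 , -0.0201,  0.014 ]))]
petri [([184.2, 197.0], 0.97, array([ 0.5654, -0.2772,  0.014 ]))]
```

View pics/w1.png

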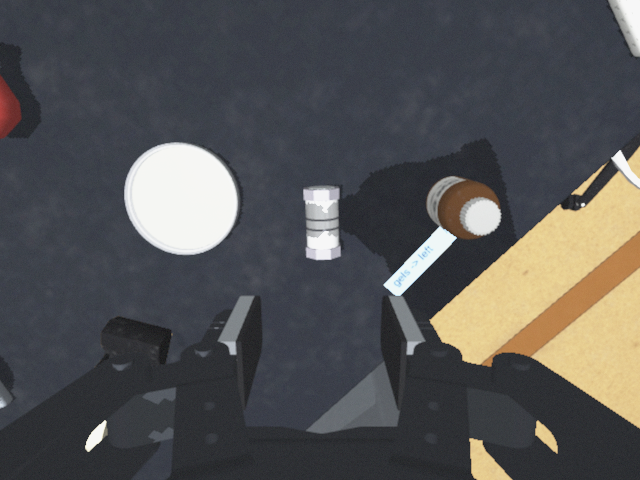

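The wrist picture shows the long cartridge between about (321,187) and (324,258), so it lies along tool x. The dish is at (182,198) and the brown bottle at (465,212), well to the sides.

```bash
python3 - <<'E'
from h import *
a=at("wrist",(321.5,187),.016);b=at("wrist",(323.5,258),.016)
d=b-a; L=np.linalg.norm(d); d/=L; c=(a+b)/2; print(a,b,L,c,np.arctan2(d[1],d[0]))
x=d; z=np.array([0,0,-1.]); M=np.c_[x,np.cross(z,x),z]
T=M@R.from_rotvec([0,-.35,0]).as_matrix()
p=np.array([c[0],c[1],0])+x*.018
print("hover",rel(p+[0,0,.10],T),"flip",rel([*p[:2],.15],M), "at-flip-frame shift", M.T@np.array([0,0,-.05]))
E
```

```text
[ 0.4925 -0.3585  0.016 ] [ 0.4506 -0.3174  0.016 ] 0.05867288935639891 [ 0.4715 -0.338   0.016 ] 2.36693149030965
hover (array([-0.022 ,  0.0008,  0.1184]), array([ 0.5419, -0.0077,  3.0665])) flip (array([-0.022 ,  0.0008,  0.0684]), array([-0.0003, -0.0001,  3.1136])) at-flip-frame shift [-0.    0.    0.05]
```

```bash
python3 -m inch '[[[-0.022,0.001,0.06,0,0,-1.3,0],[-0.022,0.001,0.06,0,0,-1.3,0],[-0.022,0.001,0.06,0,0,-1.3,0],[-0.022,0.001,0.06,0,0,-1.3,0],[-0.022,0.001,0.06,0,0,-1.3,0],[-0.022,0.001,0.06,0,0,-1.3,0],[-0.022,0.001,0.06,0,0,-1.3,0],[-0.022,0.001,0.06,0,0,-1.3,0],[-0.022,0.001,0.06,0,0,-1.3,0]]]'
python3 -m inch '[[[0,0,0,0,0,-1.3,0],[0,0,0,0,0,-1.3,0],[0,0,0,0,0,-1.3,0],[0,0,0,0,0,-1.3,0],[0,0,0,0,0,-1.3,0],[0,0,0,0,0,-1.3,0],[0,0,0,0,0,-1.3,0],[0,0,0,0,0,-1.3,0],[0,0,0,0,0,-1.3,0]]]'
python3 -m inch '[[[0,0,0,0,0,-0.57,0],[0,0,0,0,0,-0.57,0],[0,0,0,0,0,-0.57,0],[0,0,0,0,0,-0.57,0],[0,0,0,0,0,-0.57,0],[0,0,0,0,0,-0.57,0]]]'
cat >> h.py <<'E'
def st():
    o=sensors.get_obs(); print({k:np.round(o[k],4).tolist() for k in ("clock","position","joint_pos","ft_force","grip_width","grasp_force")}); print(R.from_quat(o["ee_rot"]).as_matrix())
E
python3 - <<'E'
from h import *
st()
a=np.array([.4925,-.3585]);b=np.array([.4506,-.3174]);c=(a+b)/2
d=b-a;x=np.r_[d/np.linalg.norm(d),0];z=np.array([0,0,-1.]); M=np.c_[x,np.cross(z,x),z]
T=M@R.from_rotvec([0,-.35,0]).as_matrix()
p=np.r_[c,0]+x*.018
print(rel(p+[0,0,.07],T),rel(p+[0,0,.023],T))
E
```

```text
clock: 3.5
position: [0.4588, -0.3253, 0.1584]
ee_rot: [0.968, 0.249, 0.0, 0.0]
ft_force: [0.2, -0.7, 0.5]
grip_width: 0.499
grasp_force: 0.0
clock: 4.4
position: [0.4587, -0.3253, 0.1584]
ee_rot: [0.62, 0.784, -0.0, 0.0]
ft_force: [0.6, 0.0, -0.1]
grip_width: 0.498
grasp_force: 0.0
clock: 5.0
position: [0.4588, -0.3253, 0.1584]
ee_rot: [0.379, 0.925, -0.0, 0.0]
ft_force: [0.4, -1.2, -0.1]
grip_width: 0.502
grasp_force: 0.0
{'clock': 5.0, 'position': [0.4588, -0.3253, 0.1584], 'joint_pos': [1.0258, 0.3197, -0.5794, 1.7176, 0.1888, 1.1602, 1.1871], 'ft_force': [0.404, -1.2309, -0.1224], 'grip_width': 0.5018, 'grasp_force': 0.0}
[[-0.7126  0.7016  0.0001]
 [ 0.7016  0.7126 -0.0001]
 [-0.0001  0.     -1.    ]]
(array([ 0.    , -0.0001,  0.0884]), array([-0.0003, -0.3499, -0.0019])) (array([ 0.    , -0.0001,  0.1354]), array([-0.0003, -0.3499, -0.0019]))
```

```bash
python3 -m inch '[[[0,0,0.04,0,-0.15,0,0],[0,0,0.08,0,-0.3,0,0],[0,0,0.088,0,-0.35,0,0],[0,0,0.11,0,-0.35,0,0],[0,0,0.125,0,-0.35,0,0],[0,0,0.135,0,-0.35,0,0],[0,0,0.135,0,-0.35,0,0]]]'
python3 -c "
from h import *
st()"
python3 -m inch '[[[0,0,0,0,0,0,1],[0,0,0,0,0,0,1],[0,0,0,0,0,0,1],[0,0,0,0,0,0,1],[0,0,0,0,0,0,1],[0,0,0,0,0,0,1]]]' 40
python3 -c "
from h import *
st()"
```

```text
clock: 5.7
position: [0.4584, -0.3247, 0.0222]
ee_rot: [0.372, 0.912, -0.065, 0.16]
ft_force: [-1.2, 0.1, 1.1]
grip_width: 0.501
grasp_force: 0.0
{'clock': 5.7, 'position': [0.4584, -0.3247, 0.0222], 'joint_pos': [0.9163, 0.3101, -0.4771, 2.1095, 0.5439, 0.4749, 0.8258], 'ft_force': [-1.1525, 0.1468, 1.118], 'grip_width': 0.5014, 'grasp_force': 0.0}
[[-0.6713  0.6999  0.2439]
 [ 0.6579  0.7143 -0.2386]
 [-0.3412  0.0002 -0.94  ]]
clock: 6.3
position: [0.4593, -0.3255, 0.0241]
ee_rot: [0.372, 0.912, -0.066, 0.162]
ft_force: [-2.0, 0.8, 6.2]
grip_width: 0.315
grasp_force: 40.3
{'clock': 6.3, 'position': [0.4593, -0.3255, 0.0241], 'joint_pos': [0.9178, 0.3077, -0.4785, 2.1084, 0.5435, 0.4751, 0.8278], 'ft_force': [-1.9627, 0.7508, 6.2017], 'grip_width': 0.3149, 'grasp_force': 40.2806}
[[-0.6714  0.699   0.2462]
 [ 0.6563  0.7151 -0.2406]
 [-0.3442  0.     -0.9389]]
```

```bash
python3 -m inch '[[[-0.01,0,-0.03,0,0,0,1],[-0.027,0,-0.075,0,0,0,1],[-0.034,0,-0.094,0,0.14,0,1],[0,0,-0.1,0,0.28,0,1],[0.041,0,-0.12,0,0.42,0,1],[0.041,0,-0.12,0,0.56,0,1],[0.041,0,-0.12,0,0.7,0,1],[0.041,0,-0.12,0,0.84,0,1],[0.041,0,-0.12,0,0.98,0,1],[0.041,0,-0.12,0,1.12,0,1]]]' 50
python3 -m inch '[[[0,0,0,0,0.14,0,1],[0,0,0,0,0.28,0,1],[0,0,0,0,0.45,0,1],[0,0,0,0,0.45,0,1],[0,0,0,0,0.45,0,1]]]'
python3 -c "
from h import *
st()
im=imaging.camera('scene'); cv2.imwrite('pics/s2.png',cv2.resize(im[200:400,240:480],None,fx=3,fy=3))"
```

```text
clock: 7.3
position: [0.4022, -0.2701, 0.1222]
ee_rot: [0.35, 0.857, 0.143, -0.35]
ft_force: [0.0, 1.2, -0.8]
grip_width: 0.311
grasp_force: 49.9
clock: 7.8
position: [0.3979, -0.2641, 0.1191]
ee_rot: [0.321, 0.793, 0.221, -0.469]
ft_force: [0.8, -0.6, -3.3]
grip_width: 0.31
grasp_force: 50.4
{'clock': 7.8, 'position': [0.3979, -0.2641, 0.1191], 'joint_pos': [0.8346, 0.9278, -0.3631, 1.2375, -0.0557, 2.0578, 1.2456], 'ft_force': [0.8352, -0.599, -3.3282], 'grip_width': 0.3102, 'grasp_force': 50.3599}
[[-0.354   0.7162 -0.6015]
 [ 0.3022  0.6962  0.6511]
 [ 0.8851  0.0487 -0.4629]]
```

View pics/s2.png

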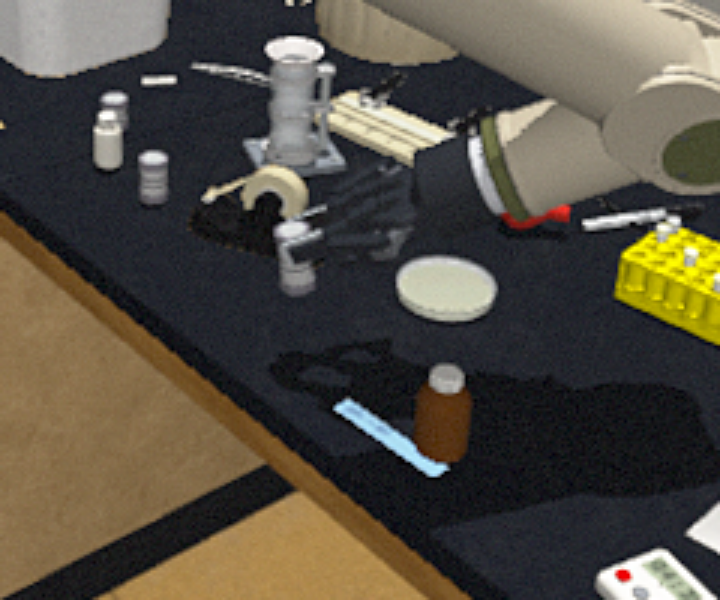

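The scene crop shows the cartridge held almost upright, clear of bottle and dish; joint 6 is at its limit, so I go lower and inward.

```bash
cat >> h.py <<'E'
def upr(az,al=.35):
    "tool matrix with the held long cart upright; az = inward heading of the fingers"
    i=np.array([np.cos(az),np.sin(az),0]);z=np.array([0,0,-1.]);M=np.c_[i,np.cross(z,i),z]
    return M@R.from_rotvec([0,np.pi/2-al,0]).as_matrix()
E
python3 - <<'E'
from h import *
for az in (2.37,2.6): print(rel([.37,-.245,.06],upr(az)),rel([.40,-.26,.06],upr(az)))
E
```

```text
(array([-0.0319, -0.0068,  0.0439]), array([0.0356, 0.107 , 0.0233])) (array([-0.0462,  0.0041,  0.0156]), array([0.0356, 0.107 , 0.0233]))
(array([-0.0319, -0.0068,  0.0439]), array([ 0.2471,  0.1105, -0.0672])) (array([-0.0462,  0.0041,  0.0156]), array([ 0.2471,  0.1105, -0.0672]))
```

```bash
python3 -m inch '[[[-0.016,-0.004,0.022,0,0,0,1],[-0.032,-0.007,0.044,0,0,0,1],[-0.032,-0.007,0.044,0,0,0,1],[-0.032,-0.007,0.044,0,0,0,1],[-0.032,-0.007,0.044,0,0,0,1]]]'
python3 - <<'E'
from h import *
st()
for az in (2.37,2.5): print(rel([.37,-.245,.05],upr(az)))
E
```

```text
clock: 8.35
position: [0.376, -0.2489, 0.0702]
ee_rot: [0.321, 0.792, 0.215, -0.473]
ft_force: [1.3, -0.4, -0.3]
grip_width: 0.311
grasp_force: 50.4
{'clock': 8.35, 'position': [0.376, -0.2489, 0.0702], 'joint_pos': [0.8364, 0.947, -0.3515, 1.3261, -0.0312, 1.9583, 1.2631], 'ft_force': [1.2538, -0.3801, -0.2784], 'grip_width': 0.3114, 'grasp_force': 50.4075}
[[-0.3466  0.712  -0.6107]
 [ 0.3064  0.7013  0.6436]
 [ 0.8865  0.036  -0.4613]]
(array([-0.0146, -0.0023,  0.0155]), array([0.0341, 0.1301, 0.0243]))
(array([-0.0146, -0.0023,  0.0155]), array([ 0.1531,  0.1322, -0.0282]))
```

```bash
python3 -m inch '[[[-0.008,-0.001,0.008,0.015,0.06,0.01,1],[-0.012,-0.002,0.013,0.035,0.13,0.024,1],[-0.012,-0.002,0.013,0.035,0.13,0.024,1],[-0.012,-0.002,0.013,0.035,0.13,0.024,1],[-0.012,-0.002,0.013,0.035,0.13,0.024,1]]]'
python3 - <<'E'
from h import *
st()
print(rel([.37,-.245,.046],upr(2.37)))
im=imaging.camera('scene'); cv2.imwrite('pics/s3.png',cv2.resize(im[250:350,300:420],None,fx=5,fy=5))
E
```

```text
clock: 8.85
position: [0.3704, -0.2455, 0.053]
ee_rot: [0.308, 0.76, 0.216, -0.531]
ft_force: [0.4, -0.1, -1.0]
grip_width: 0.314
grasp_force: 50.4
{'clock': 8.85, 'position': [0.3704, -0.2455, 0.053], 'joint_pos': [0.804, 1.047, -0.328, 1.2693, -0.0296, 2.0455, 1.2458], 'ft_force': [0.3787, -0.0598, -1.0243], 'grip_width': 0.3143, 'grasp_force': 50.3998}
[[-0.2468  0.697  -0.6732]
 [ 0.2394  0.717   0.6546]
 [ 0.939   0.0004 -0.3438]]
(array([-0.0063,  0.0001,  0.003 ]), array([-0.0002,  0.0009,  0.0005]))
```

View pics/s3.png

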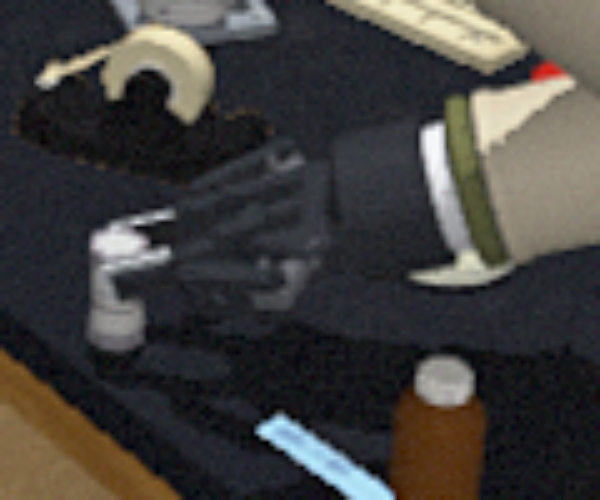

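The crop shows the cartridge upright just above the bench near the edge, the dish below the wrist with a gap.

```bash
python3 -m inch '[[[-0.004,0,0.0015,0,0,0,1],[-0.006,0,0.0022,0,0,0,1],[-0.0075,0,0.0027,0,0,0,1],[-0.0075,0,0.0027,0,0,0,1]]]'
python3 -c "
from h import *
st()"
```

```text
clock: 9.3
position: [0.37, -0.2455, 0.0479]
ee_rot: [0.307, 0.758, 0.217, -0.533]
ft_force: [1.9, -4.5, 25.3]
grip_width: 0.312
grasp_force: 51.9
{'clock': 9.3, 'position': [0.37, -0.2455, 0.0479], 'joint_pos': [0.8029, 1.0586, -0.3268, 1.2646, -0.0277, 2.0451, 1.2483], 'ft_force': [1.9182, -4.5213, 25.2666], 'grip_width': 0.3122, 'grasp_force': 51.9014}
[[-0.2434  0.6962 -0.6753]
 [ 0.2344  0.7179  0.6556]
 [ 0.9412  0.0013 -0.3379]]
```

```bash
python3 -m inch '[[[0.0025,0,-0.001,0,0,0,1],[0.0025,0,-0.001,0,0,0,1],[0.0025,0,-0.001,0,0,0,0],[0.0025,0,-0.001,0,0,0,0],[0.0025,0,-0.001,0,0,0,0],[0.0025,0,-0.001,0,0,0,0]]]'
python3 -m inch '[[[0,0,-0.01,0,0,0,0],[0,0,-0.03,0,0,0,0],[0,0,-0.06,0,0,0,0],[0,0,-0.1,0,0,0,0],[0.04,0,-0.11,0,-0.14,0,0],[0.08,0,-0.1,0,-0.28,0,0],[0.1,0,-0.09,0,-0.42,0,0],[0.1,0,-0.08,0,-0.56,0,0],[0.1,0,-0.08,0,-0.7,0,0]]]'
python3 - <<'E'
from h import *
st()
im=imaging.camera('wrist'); cv2.imwrite('pics/w2.png',im)
print(spotter.look_for('cart_long','wrist')[:2])
t=imaging.camera("top");print(spotter.look_for('cart_long','top')[:2],sensors.get_obs()["clock"])
E
```

```text
clock: 9.9
position: [0.3697, -0.2449, 0.0464]
ee_rot: [0.308, 0.758, 0.216, -0.532]
ft_force: [-0.4, 0.3, 0.2]
grip_width: 0.498
grasp_force: 0.0
clock: 10.8
position: [0.399, -0.2731, 0.167]
ee_rot: [0.363, 0.896, 0.096, -0.238]
ft_force: [0.1, 0.4, 1.2]
grip_width: 0.508
grasp_force: 0.0
{'clock': 10.8, 'position': [0.399, -0.2731, 0.167], 'joint_pos': [0.6931, 0.4678, -0.1597, 1.5453, -0.0455, 1.6405, 1.3411], 'ft_force': [0.1084, 0.4214, 1.1602], 'grip_width': 0.5082, 'grasp_force': 0.0}
[[-0.6229  0.6961 -0.357 ]
 [ 0.6042  0.718   0.3456]
 [ 0.4969 -0.0004 -0.8678]]
[]
[] 11.0
```

View pics/w2.png

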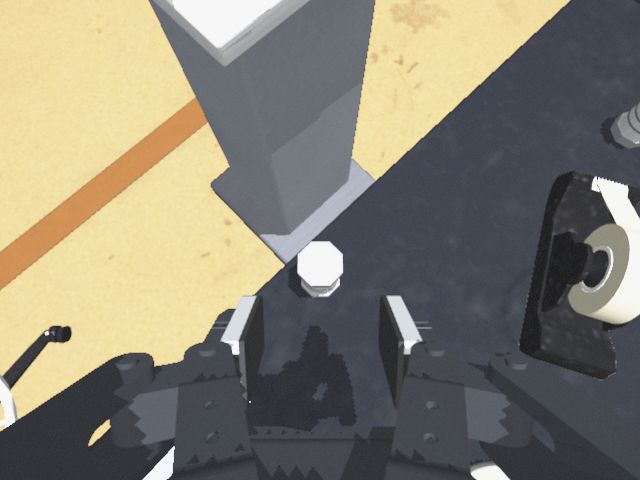

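The wrist picture shows the long cartridge standing, its white octagonal top at (321,264), about 46 px wide.

```bash
python3 - <<'E'
from h import *
p=at("wrist",(320.5,263.5),.056); print(p)
M=upr(2.37,np.pi/2)
print(rel([*p[:2],.13],M),rel([*p[:2],.06],M))
E
```

```text
[ 0.363  -0.2376  0.056 ]
(array([0.0247, 0.0006, 0.0589]), array([-0.0006, -0.5248,  0.0009])) (array([-0.0104,  0.0006,  0.1195]), array([-0.0006, -0.5248,  0.0009]))
```

```bash
python3 -m inch '[[[0.01,0.0006,0.02,0,-0.14,0,0],[0.02,0.0006,0.04,0,-0.28,0,0],[0.025,0.0006,0.059,0,-0.42,0,0],[0.025,0.0006,0.059,0,-0.525,0,0],[0.025,0.0006,0.059,0,-0.525,0,0]]]'
python3 -m inch '[[[0,0,0.04,0,0,0,0],[0,0,0.065,0,0,0,0],[0,0,0.071,0,0,0,0],[0,0,0.071,0,0,0,0],[0,0,0.071,0,0,0,1],[0,0,0.071,0,0,0,1],[0,0,0.071,0,0,0,1],[0,0,0.071,0,0,0,1],[0,0,0.071,0,0,0,1]]]' 40
python3 -c "
from h import *
st()"
```

```text
clock: 11.5
position: [0.3616, -0.2365, 0.1286]
ee_rot: [0.376, 0.927, -0.0, -0.001]
ft_force: [0.2, -0.2, -0.1]
grip_width: 0.5
grasp_force: 0.0
clock: 12.4
position: [0.3638, -0.2381, 0.0591]
ee_rot: [0.376, 0.927, -0.001, 0.001]
ft_force: [0.8, -0.8, 6.4]
grip_width: 0.313
grasp_force: 41.8
{'clock': 12.4, 'position': [0.3638, -0.2381, 0.0591], 'joint_pos': [0.6747, 0.1406, -0.2105, 2.1357, 0.0396, 0.8657, 1.2407], 'ft_force': [0.7632, -0.7873, 6.4187], 'grip_width': 0.3133, 'grasp_force': 41.8273}
[[-0.7174  0.6967  0.0023]
 [ 0.6967  0.7174 -0.0022]
 [-0.0032  0.0001 -1.    ]]
```

```bash
python3 -m inch '[[[0,0,-0.04,0,0,0,1],[0,0,-0.09,0,0,0,1],[0,0.02,-0.14,0,0,0,1],[-0.01,0.05,-0.18,0,0,0,1],[-0.02,0.1,-0.21,0,0,0,1],[-0.03,0.15,-0.21,0,0,0,1],[-0.04,0.2,-0.21,0,0,0,1],[-0.05,0.25,-0.21,0,0,0,1],[-0.06,0.3,-0.21,0,0,0,1],[-0.071,0.345,-0.21,0,0,0,1]]]'
python3 -m inch '[[[0,0,0,0,0,0,1],[0,0,0,0,0,0,1]]]'
python3 - <<'E'
from h import *
print(meet("top",(311.8,209.7),"scene",(338,216.7)))
st(); o=sensors.get_obs()
im=imaging.camera('wrist'); cv2.imwrite('pics/w3.png',im)
for d in spotter.look_for('magazine_mouth','wrist')[:2]: print(d,at("wrist",d["pixel"],.132,o))
E
```

```text
clock: 13.4
position: [0.6453, -0.0446, 0.2681]
ee_rot: [0.376, 0.927, -0.0, 0.0]
ft_force: [1.1, -1.4, 0.3]
grip_width: 0.31
grasp_force: 41.1
clock: 13.6
position: [0.6441, -0.0448, 0.2669]
ee_rot: [0.375, 0.927, -0.0, -0.001]
ft_force: [-0.6, -1.0, -0.5]
grip_width: 0.313
grasp_force: 41.0
(array([0.6168, 0.0093, 0.1278]), np.float64(0.0007610741439819077))
{'clock': 13.6, 'position': [0.6441, -0.0448, 0.2669], 'joint_pos': [0.3034, 0.4025, -0.4164, 1.3535, 0.1611, 1.4204, 0.6944], 'ft_force': [-0.6377, -1.0355, -0.4744], 'grip_width': 0.3127, 'grasp_force': 41.0455}
[[-0.7188  0.6952 -0.0017]
 [ 0.6952  0.7188 -0.0003]
 [ 0.001  -0.0014 -1.    ]]
```

View pics/w3.png

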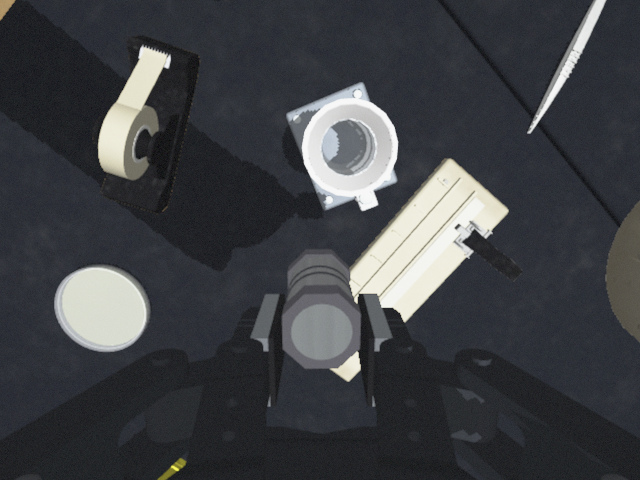

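The wrist picture shows the funnel rim centred at about (350,146), and the held cartridge straight between the pads with its top face at (321,331).

```bash
python3 - <<'E'
from h import *
o=sensors.get_obs()
im=cv2.imread("pics/w3.png"); m=(im.min(2)>200).astype(np.uint8); m[:, :290]=0; m[:,410:]=0; m[210:]=0;m[:85]=0
cs=max(cv2.findContours(m,cv2.RETR_EXTERNAL,cv2.CHAIN_APPROX_NONE)[0],key=cv2.contourArea)
p=cs[:,0,:]; p=p[~((p[:,1]>180)&(p[:,0]>345))]
e=cv2.fitEllipseAMS(p.reshape(-1,1,2)); print(e)
for px in (e[0],(350,146)):
    w=at("wrist",px,.132); print(w, rel([w[0],w[1],.22],R.from_quat(o["ee_rot"]).as_matrix()))
print(proj("wrist",w+[.028,0,0]),proj("wrist",w-[.028,0,0]))
E
```

```text
((349.9857177734375, 147.0308837890625), (94.46397399902344, 102.15943908691406), 178.0079345703125)
[0.6146 0.0072 0.132 ] (array([0.0585, 0.0187, 0.0482]), array([ 0.,  0., -0.]))
[0.6142 0.0076 0.132 ] (array([0.0591, 0.0187, 0.0482]), array([ 0.,  0., -0.]))
[380.5071 178.8287] [318.2057 111.7862]
```

```bash
python3 -m inch '[[[0.03,0.01,0,0,0,0,1],[0.059,0.019,0.02,0,0,0,1],[0.059,0.019,0.048,0,0,0,1],[0.059,0.019,0.048,0,0,0,1],[0.059,0.019,0.065,0,0,0,1],[0.059,0.019,0.075,0,0,0,1],[0.059,0.019,0.085,0,0,0,1]]]'
python3 -m inch '[[[0,0,0.008,0,0,0,1],[0,0,0.015,0,0,0,1],[0,0,0.02,0,0,0,1],[0,0,0.025,0,0,0,1],[0,0,0.025,0,0,0,1]]]'
python3 -c "
from h import *
st()"
```

```text
clock: 14.4
position: [0.6153, 0.0074, 0.1837]
ee_rot: [0.377, 0.926, -0.0, 0.001]
ft_force: [0.6, 0.1, -0.4]
grip_width: 0.314
grasp_force: 41.1
clock: 14.9
position: [0.6148, 0.0087, 0.1575]
ee_rot: [0.376, 0.927, -0.001, 0.0]
ft_force: [-0.1, 0.6, -0.3]
grip_width: 0.311
grasp_force: 41.1
{'clock': 14.9, 'position': [0.6148, 0.0087, 0.1575], 'joint_pos': [0.2554, 0.4094, -0.4374, 1.5831, 0.1837, 1.1904, 0.5815], 'ft_force': [-0.1471, 0.6404, -0.2961], 'grip_width': 0.3108, 'grasp_force': 41.0595}
[[-0.7175  0.6965 -0.0002]
 [ 0.6965  0.7175 -0.0011]
 [-0.0006 -0.001  -1.    ]]
```

```bash
python3 -m inch '[[[0,0,0,0,0,0,0],[0,0,0,0,0,0,0],[0,0,0,0,0,0,0],[0,0,-0.02,0,0,0,0],[0,0,-0.06,0,0,0,0],[0.02,-0.01,-0.09,0,0,0.1,0],[0.06,-0.02,-0.1,0,0,0.25,0],[0.1,-0.03,-0.1,0,0,0.4,0],[0.12,-0.043,-0.1,0,0,0.55,0],[0.12,-0.043,-0.1,0,0,0.7,0]]]'
python3 -m inch '[[[0,0,0,0,0,0.1,0],[0,0,0,0,0,0.1,0]]]'
python3 - <<'E'
from h import *
st(); o=sensors.get_obs()
im=imaging.camera('wrist'); cv2.imwrite('pics/w4.png',im)
for n in ("cart_mid","cart_short","cart_long","white_bottle","magazine_mouth"):
  for d in spotter.look_for(n,'wrist')[:3]: print(n,d,at("wrist",d["pixel"],.04,o))
E
```

```text
clock: 15.9
position: [0.4968, 0.0631, 0.259]
ee_rot: [0.672, 0.74, -0.0, 0.001]
ft_force: [1.3, -0.5, -0.3]
grip_width: 0.5
grasp_force: 0.0
clock: 16.1
position: [0.4989, 0.0617, 0.2585]
ee_rot: [0.708, 0.707, 0.0, 0.001]
ft_force: [0.3, 0.1, 0.5]
grip_width: 0.505
grasp_force: 0.0
{'clock': 16.1, 'position': [0.4989, 0.0617, 0.2585], 'joint_pos': [0.2022, 0.082, -0.4371, 1.7437, 0.0375, 1.3224, -0.244], 'ft_force': [0.332, 0.1365, 0.5199], 'grip_width': 0.5046, 'grasp_force': 0.0}
[[ 0.0012  1.      0.0017]
 [ 1.     -0.0012 -0.0014]
 [-0.0014  0.0017 -1.    ]]
cart_mid {'pixel': [268.2, 248.4], 'conf': 0.98} [0.4541 0.033  0.04  ]
cart_short {'pixel': [328.3, 57.3], 'conf': 0.58} [0.5055 0.185  0.04  ]
cart_long {'pixel': [469.9, 298.8], 'conf': 0.39} [ 0.6327 -0.0142  0.04  ]
white_bottle {'pixel': [260.9, 152.3], 'conf': 0.88} [0.451 0.114 0.04 ]
magazine_mouth {'pixel': [468.7, 283.4], 'conf': 0.82} [0.6303 0.0004 0.04  ]
```

View pics/w4.png

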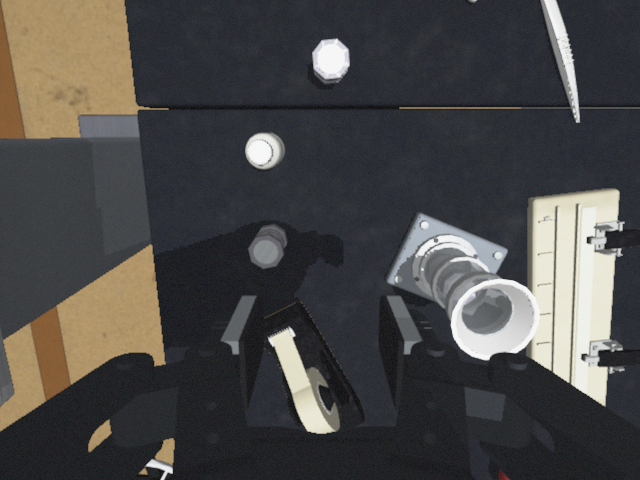

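The wrist picture shows the mid cartridge's top face at (265,254), the white bottle at (263,151), the short one's top at (331,58), and the funnel rim at (495,318).

```bash
python3 - <<'E'
from h import *
m=at("wrist",(265,254),.046); s=at("wrist",(331,58),.036); print(m,s,at("wrist",(495,319),.132))
Q=upr(np.pi/2,np.pi/2)
print(rel([*m[:2],.12],Q),rel([*m[:2],.05],Q))
E
```

```text
[0.452  0.0297 0.046 ] [0.5072 0.1851 0.036 ] [0.6148 0.0102 0.132 ]
(array([-0.0316, -0.0472,  0.1379]), array([0.0005, 0.001 , 0.0016])) (array([-0.0315, -0.0472,  0.2079]), array([0.0005, 0.001 , 0.0016]))
```

```bash
python3 -m inch '[[[-0.015,-0.02,0.04,0,0,0,0],[-0.031,-0.046,0.08,0,0,0,0],[-0.031,-0.046,0.12,0,0,0,0],[-0.031,-0.046,0.15,0,0,0,0],[-0.031,-0.046,0.18,0,0,0,0],[-0.031,-0.046,0.2,0,0,0,0],[-0.031,-0.046,0.208,0,0,0,0],[-0.031,-0.046,0.208,0,0,0,0]]]'
python3 -m inch '[[[0,0,0,0,0,0,1],[0,0,0,0,0,0,1],[0,0,0,0,0,0,1],[0,0,0,0,0,0,1],[0,0,0,0,0,0,1]]]' 40
python3 -c "
from h import *
st()"
python3 -m inch '[[[0,0,-0.05,0,0,0,1],[0,0,-0.1,0,0,0,1],[0,0,-0.15,0,0,0,1],[0,0,-0.19,0,0,0,1],[0,0,-0.19,0,0,0,1]]]'
python3 - <<'E'
from h import *
st(); o=sensors.get_obs()
im=imaging.camera('wrist'); cv2.imwrite('pics/w5.png',im)
print(rel([.615,.0085,.23],upr(np.pi/2,np.pi/2)))
E
```

```text
clock: 17.2
position: [0.4527, 0.0304, 0.0494]
ee_rot: [0.707, 0.707, -0.001, -0.0]
ft_force: [0.2, 0.1, -0.1]
grip_width: 0.498
grasp_force: 0.0
clock: 17.7
position: [0.4539, 0.0304, 0.051]
ee_rot: [0.707, 0.707, 0.0, 0.001]
ft_force: [-1.9, -0.7, 6.9]
grip_width: 0.318
grasp_force: 39.9
{'clock': 17.7, 'position': [0.4539, 0.0304, 0.051], 'joint_pos': [0.2181, 0.2133, -0.4138, 2.0832, 0.1144, 0.8636, -0.2615], 'ft_force': [-1.9307, -0.7087, 6.869], 'grip_width': 0.318, 'grasp_force': 39.9239}
[[-0.0001  1.      0.0026]
 [ 1.      0.0001 -0.0012]
 [-0.0012  0.0026 -1.    ]]
clock: 18.2
position: [0.4554, 0.031, 0.2458]
ee_rot: [0.707, 0.707, 0.003, 0.004]
ft_force: [1.1, 0.2, -0.4]
grip_width: 0.322
grasp_force: 39.9
{'clock': 18.2, 'position': [0.4554, 0.031, 0.2458], 'joint_pos': [0.2611, -0.0264, -0.4197, 1.8741, -0.0082, 1.2817, -0.1561], 'ft_force': [1.1135, 0.1508, -0.4219], 'grip_width': 0.3215, 'grasp_force': 39.854}
[[-0.0002  0.9999  0.0102]
 [ 1.      0.0002 -0.0013]
 [-0.0013  0.0102 -0.9999]]
(array([-0.0222,  0.1607,  0.0137]), array([0.0062, 0.0014, 0.    ]))
```

View pics/w5.png

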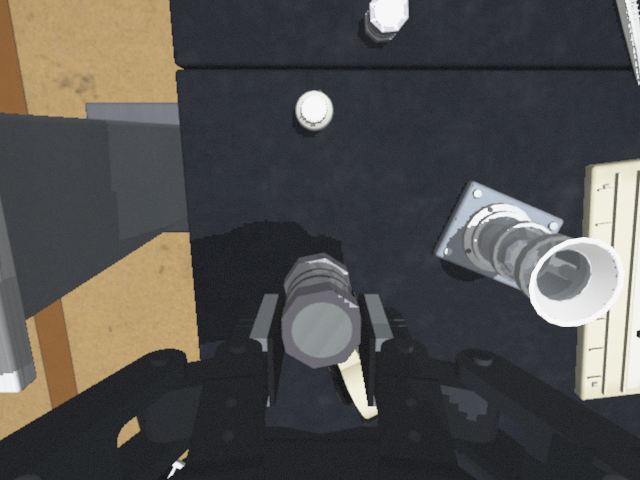

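The mid cartridge is held square (top face at (321,331)); the white bottle stands at (314,110), rim at (576,282).

```bash
python3 -m inch '[[[-0.01,0.05,0,0,0,0,1],[-0.022,0.1,0,0,0,0,1],[-0.022,0.14,0,0,0,0,1],[-0.022,0.16,0,0,0,0,1],[-0.022,0.16,0,0,0,0,1],[-0.022,0.16,0,0,0,0,1]]]'
python3 - <<'E'
from h import *
st(); print(rel([.615,.0085,.18],upr(np.pi/2,np.pi/2)))
E
```

```text
clock: 18.85
position: [0.6122, 0.0088, 0.2383]
ee_rot: [0.707, 0.707, -0.001, -0.001]
ft_force: [-0.1, -0.3, 0.0]
grip_width: 0.32
grasp_force: 39.9
{'clock': 18.85, 'position': [0.6122, 0.0088, 0.2383], 'joint_pos': [0.2181, 0.3383, -0.3892, 1.4928, 0.1301, 1.3384, -0.1808], 'ft_force': [-0.149, -0.3093, 0.0344], 'grip_width': 0.3197, 'grasp_force': 39.8584}
[[-0.0006  1.     -0.0022]
 [ 1.      0.0006 -0.0007]
 [-0.0007 -0.0022 -1.    ]]
(array([-0.0003,  0.0029,  0.0583]), array([-0.0022,  0.0007,  0.0006]))
```

```bash
python3 -m inch '[[[0,0.003,0.03,0,0,0,1],[0,0.003,0.05,0,0,0,1],[0,0.003,0.06,0,0,0,1],[0,0.003,0.07,0,0,0,1],[0,0.003,0.077,0,0,0,1],[0,0.003,0.08,0,0,0,1],[0,0.003,0.08,0,0,0,1]]]'
python3 -c "
from h import *
st()"
```

```text
clock: 19.55
position: [0.6161, 0.0085, 0.1603]
ee_rot: [0.707, 0.707, -0.0, 0.001]
ft_force: [-0.7, 0.2, -0.4]
grip_width: 0.32
grasp_force: 39.9
{'clock': 19.55, 'position': [0.6161, 0.0085, 0.1603], 'joint_pos': [0.2129, 0.4005, -0.382, 1.5802, 0.1585, 1.1907, -0.2005], 'ft_force': [-0.741, 0.2356, -0.396], 'grip_width': 0.3201, 'grasp_force': 39.8644}
[[-0.0001  1.      0.0009]
 [ 1.      0.0001 -0.0011]
 [-0.0011  0.0009 -1.    ]]
```

```bash
python3 -m inch '[[[0,0,0,0,0,0,0],[0,0,0,0,0,0,0],[0,0,0,0,0,0,0],[0,0,-0.02,0,0,0,0],[0,0,-0.06,0,0,0,0],[0.03,-0.02,-0.08,0,0,0.14,0],[0.06,-0.05,-0.08,0,0,0.28,0],[0.1,-0.08,-0.08,0,0,0.42,0],[0.12,-0.1,-0.08,0,0,0.56,0],[0.13,-0.107,-0.06,0,0,0.68,0]]]'
python3 -m inch '[[[0,0,0,0,0,0,0],[0,0,0,0,0,0,0]]]'
python3 - <<'E'
from h import *
st(); o=sensors.get_obs()
im=imaging.camera('wrist'); cv2.imwrite('pics/w6.png',im)
for n in ("cart_short","white_bottle"):
  for d in spotter.look_for(n,'wrist')[:3]: print(n,d,at("wrist",d["pixel"],.03,o))
E
```

```text
clock: 20.55
position: [0.5083, 0.1419, 0.2227]
ee_rot: [0.903, 0.43, 0.003, 0.001]
ft_force: [0.9, 0.7, -0.5]
grip_width: 0.501
grasp_force: 0.0
clock: 20.75
position: [0.5093, 0.1379, 0.2203]
ee_rot: [0.902, 0.432, -0.0, 0.001]
ft_force: [0.8, -0.1, -0.1]
grip_width: 0.499
grasp_force: 0.0
{'clock': 20.75, 'position': [0.5093, 0.1379, 0.2203], 'joint_pos': [0.0265, 0.1638, -0.4165, 1.7387, 0.0713, 1.2536, -1.0837], 'ft_force': [0.7736, -0.0544, -0.1313], 'grip_width': 0.4995, 'grasp_force': 0.0}
[[ 0.6259  0.7799  0.0007]
 [ 0.7799 -0.6259 -0.0015]
 [-0.0008  0.0015 -1.    ]]
white_bottle {'pixel': [280.2, 283.8], 'conf': 0.66} [0.4519 0.1193 0.03  ]
```

View pics/w6.png

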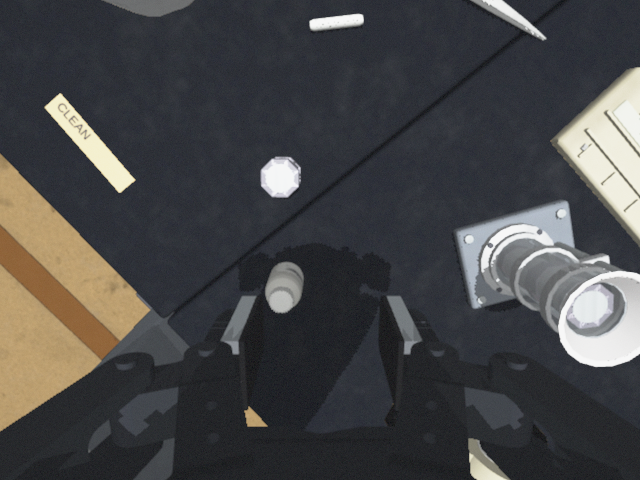

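The short cartridge's top is at (280,178), the white bottle still stands at (284,287), and the mid cartridge's top face shows in the tube at (589,305).

```bash
python3 - <<'E'
from h import *
o=sensors.get_obs()
s=at("wrist",(280.5,178),.036); print(s, at("wrist",(589,305),.114), at("wrist",(611,317),.132))
Q=R.from_quat(o["ee_rot"]).as_matrix()
print(rel([*s[:2],.04],Q))
E
```

```text
[0.5089 0.1839 0.036 ] [0.6154 0.0097 0.114 ] [0.6165 0.0094 0.132 ]
(array([ 0.0354, -0.0303,  0.1805]), array([0., 0., 0.]))
```

```bash
python3 -m inch '[[[0.018,-0.015,0,0,0,0,0],[0.035,-0.03,0.03,0,0,0,0],[0.035,-0.03,0.07,0,0,0,0],[0.035,-0.03,0.11,0,0,0,0],[0.035,-0.03,0.15,0,0,0,0],[0.035,-0.03,0.17,0,0,0,0],[0.035,-0.03,0.18,0,0,0,0],[0.035,-0.03,0.18,0,0,0,0]]]'
python3 -m inch '[[[0,0,0,0,0,0,1],[0,0,0,0,0,0,1],[0,0,0,0,0,0,1],[0,0,0,0,0,0,1],[0,0,0,0,0,0,1]]]' 40
python3 -c "
from h import *
st()"
python3 -m inch '[[[0,0,-0.05,0,0,0,1],[0,0,-0.1,0,0,0,1],[0,0,-0.15,0,0,0,1],[0,0,-0.19,0,0,0,1],[0,0,-0.19,0,0,0,1]]]'
python3 - <<'E'
from h import *
st(); o=sensors.get_obs()
print(rel([.6155,.009,.23],upr(.893,np.pi/2)))
E
```

```text
clock: 21.7
position: [0.5079, 0.1838, 0.0392]
ee_rot: [0.902, 0.431, -0.001, 0.001]
ft_force: [-0.5, 0.0, 0.1]
grip_width: 0.495
grasp_force: 0.0
clock: 22.2
position: [0.5089, 0.1847, 0.0413]
ee_rot: [0.902, 0.431, 0.001, 0.001]
ft_force: [0.7, -0.6, 7.2]
grip_width: 0.314
grasp_force: 41.1
{'clock': 22.2, 'position': [0.5089, 0.1847, 0.0413], 'joint_pos': [-0.0746, 0.3985, -0.4186, 1.8737, 0.2039, 0.9082, -1.2697], 'ft_force': [0.6821, -0.6472, 7.2457], 'grip_width': 0.3137, 'grasp_force': 41.1399}
[[ 0.6287  0.7776  0.0033]
 [ 0.7776 -0.6287 -0.0006]
 [ 0.0016  0.0029 -1.    ]]
clock: 22.7
position: [0.5099, 0.1859, 0.2364]
ee_rot: [0.902, 0.431, 0.005, 0.001]
ft_force: [-0.6, 0.3, -1.4]
grip_width: 0.317
grasp_force: 40.3
{'clock': 22.7, 'position': [0.5099, 0.1859, 0.2364], 'joint_pos': [-0.0288, 0.1829, -0.4548, 1.686, 0.0868, 1.2819, -1.1807], 'ft_force': [-0.6394, 0.29, -1.3573], 'grip_width': 0.3174, 'grasp_force': 40.3461}
[[ 0.6285  0.7777  0.0104]
 [ 0.7778 -0.6286  0.0018]
 [ 0.0079  0.007  -0.9999]]
(array([-0.0713,  0.1933,  0.0072]), array([ 0.007 , -0.0079, -0.0019]))
```

```bash
python3 -m inch '[[[-0.015,0.04,0,0,0,0,1],[-0.03,0.08,0,0,0,0,1],[-0.045,0.12,0,0,0,0,1],[-0.06,0.16,0,0,0,0,1],[-0.071,0.192,0,0,0,0,1],[-0.071,0.192,0.01,0,0,0,1],[-0.071,0.192,0.02,0,0,0,1],[-0.071,0.192,0.02,0,0,0,1]]]'
python3 - <<'E'
from h import *
st(); o=sensors.get_obs()
print(rel([.6155,.009,.156],upr(.893,np.pi/2)))
E
```

```text
clock: 23.5
position: [0.6109, 0.01, 0.208]
ee_rot: [0.902, 0.432, -0.001, -0.0]
ft_force: [0.1, 0.2, -0.6]
grip_width: 0.312
grasp_force: 40.4
{'clock': 23.5, 'position': [0.6109, 0.01, 0.208], 'joint_pos': [0.1651, 0.3469, -0.322, 1.5392, 0.113, 1.2765, -0.8503], 'ft_force': [0.1153, 0.2179, -0.5782], 'grip_width': 0.3118, 'grasp_force': 40.356}
[[ 0.6273  0.7787 -0.0027]
 [ 0.7787 -0.6274 -0.0007]
 [-0.0022 -0.0017 -1.    ]]
(array([0.0022, 0.0043, 0.052 ]), array([-0.0017,  0.0022, -0.0003]))
```

```bash
python3 -m inch '[[[0.002,0.004,0.015,0,0,0,1],[0.002,0.004,0.028,0,0,0,1],[0.002,0.004,0.035,0,0,0,1],[0.002,0.004,0.042,0,0,0,1],[0.002,0.004,0.047,0,0,0,1],[0.002,0.004,0.047,0,0,0,1]]]'
python3 -m inch '[[[0,0,0.003,0,0,0,1],[0,0,0.005,0,0,0,1],[0,0,0.005,0,0,0,1]]]'
python3 -c "
from h import *
st()"
```

```text
clock: 24.1
position: [0.6164, 0.0076, 0.1625]
ee_rot: [0.902, 0.431, -0.0, 0.0]
ft_force: [-0.1, 0.4, -0.6]
grip_width: 0.312
grasp_force: 40.4
clock: 24.4
position: [0.6167, 0.0076, 0.158]
ee_rot: [0.902, 0.431, 0.0, 0.001]
ft_force: [0.2, -0.5, -0.1]
grip_width: 0.31
grasp_force: 40.4
{'clock': 24.4, 'position': [0.6167, 0.0076, 0.158], 'joint_pos': [0.1626, 0.3955, -0.3158, 1.5836, 0.1309, 1.1828, -0.8598], 'ft_force': [0.2013, -0.4819, -0.0631], 'grip_width': 0.3095, 'grasp_force': 40.352}
[[ 0.6287  0.7776  0.0006]
 [ 0.7776 -0.6287 -0.0012]
 [-0.0005  0.0012 -1.    ]]
```

```bash
python3 -m inch '[[[0,0,0.0015,0,0,0,1],[0,0,0.003,0,0,0,1],[0,0,0.003,0,0,0,1]]]'
python3 -m inch '[[[0,0,0,0,0,0,0],[0,0,0,0,0,0,0],[0,0,0,0,0,0,0],[0,0,-0.02,0,0,0,0],[0,0,-0.06,0,0,0,0],[0,0,-0.1,0,0,0,0],[-0.04,0,-0.11,0,0,0,0],[-0.08,0,-0.11,0,0,0,0],[-0.08,0,-0.11,0,0,0,0]]]'
python3 - <<'E'
from h import *
st()
w=imaging.camera('wrist'); s=imaging.camera('scene')
a=cv2.resize(s[190:350,240:400],(480,480),interpolation=cv2.INTER_CUBIC)
cv2.imwrite('pics/f.png',cv2.resize(np.hstack([a,w[:, 160:480]]),None,fx=1,fy=1))
E
```

```text
clock: 24.7
position: [0.617, 0.0076, 0.1554]
ee_rot: [0.902, 0.431, 0.0, 0.001]
ft_force: [-0.6, 0.2, 1.3]
grip_width: 0.312
grasp_force: 40.6
clock: 25.6
position: [0.5644, -0.0598, 0.266]
ee_rot: [0.904, 0.428, -0.0, 0.002]
ft_force: [1.5, -0.5, 0.3]
grip_width: 0.506
grasp_force: 0.0
{'clock': 25.6, 'position': [0.5644, -0.0598, 0.266], 'joint_pos': [0.2738, 0.2117, -0.2914, 1.5803, 0.0659, 1.3576, -0.7119], 'ft_force': [1.5231, -0.5213, 0.2564], 'grip_width': 0.5059, 'grasp_force': 0.0}
[[ 0.6339  0.7734  0.001 ]
 [ 0.7734 -0.6339 -0.004 ]
 [-0.0024  0.0033 -1.    ]]
```

View pics/f.png

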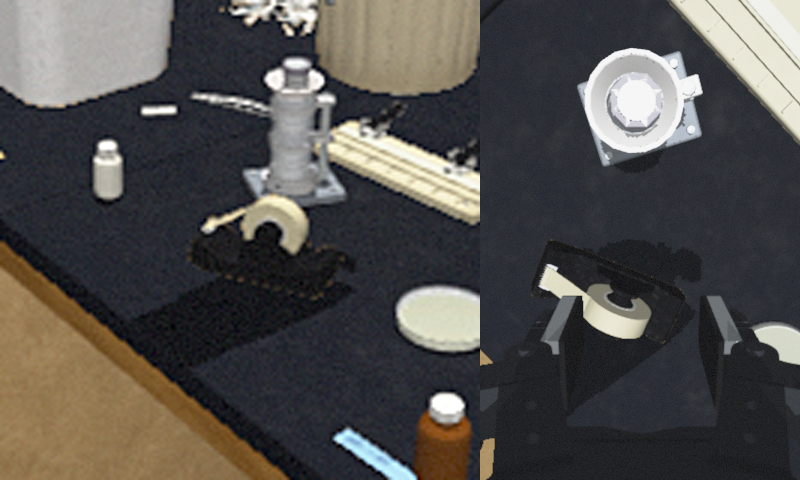

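The short cartridge stands proud and centred in the funnel, at (298,66) in the left half and (637,100) in the right. The white bottle, dish and brown bottle are undisturbed, so I hand in.

```bash
python3 -c "
from workcell import order
print(order.hand_in())"
```

```text
the job is handed in; nothing more can be done
None
```

I stood the long cartridge upright on the bench, let go of it and picked it up again, then loaded long, mid and short into the magazine in that order. I handed in at about 26 s. The last pictures show the short cartridge proud and centred in the funnel, with both bottles and the dish still standing in place.

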